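Screw a water strainer's sunk plug home with a hex key

ROBOT

A 7-joint arm with a two-finger parallel gripper is mounted at the origin on a cart in front of the work surface, level with it; the furniture and walls round the work are solid. World frame = base frame: x ahead of the robot, y to its left, z up, the work surface at z = 0. Lengths are in m, angles in rad, forces in N, time in s.
With the tool pointing down it reaches from about 0.425 to 0.95 m from the base axis. Payload 4.7 kg.
Tool frame: the origin (TCP) lies at the very end of the fingers, on their centre line; the grasp point (between the pads) lies 19 mm behind it; z points along the fingers, y is the line along which they close (so a half turn about z gives the same grasp; the last joint's range is limited). The gripper opens to 85 mm and grips with 20 to 120 N. Pads are 22 mm wide; open, the fingers measure 114 mm over their backs; the gripper's body (76 mm by 85 mm) begins 54 mm behind the grasp point. The pads swing forward as they close: fully open they stand 13 mm farther back than shut.
Start: joints at [-1.334, 0.469, -0.049, 1.532, 0.024, 1.141, -0.082], TCP at [0.177, 0.651, 0.231] pointing down, gripper open.
Joint ranges: [-2.59, 2.59], [-0.33, 1.99], [-1.39, 1.29], [0.1, 2.45], [-1.04, 4.18], [0.21, 1.99], [-2.66, 2.66]. Speed limits (rad/s): [2.57, 2.57, 3.14, 3.14, 3.14, 3.14, 3.14].

INTERFACE

Orientations are given as a unit quaternion [x, y, z, w].
In Python, from workcell import r, gripper_to, kinematics, get_image, camera_params, hand_in gives the robot as it stands. Calls block until the motion is done:
- r.move_pose(position, orientation): joint-space move of the TCP to a pose.
- r.move_l(position, ori=None, feed=0.15): straight line of the TCP; ori=None keeps the orientation; feed is the mean speed in m/s.
- r.movej(angles): joint-space move.
- gripper_to(opening, newtons=None): finger opening in m; newtons is the grip in N (None keeps the last); returns when the fingers have stopped.
- r.dwell(seconds).
- kinematics.ik(position, orientation): joint angles nearest the present ones, or None.
- r.state(): the state.
- get_image(name): name is "scene" or "top" or "wrist"; returns (picture, depth): 480x640x3 uint8, red, green, blue; 480x640 float32, m along the optical axis (not along the pixel's ray), 0 where there is no reading.
- camera_params(name): a dict with "intrinsics" (3x3 intrinsics, pixels), "pose" (4x4, takes a point from camera to world coordinates). Camera axes: x right, y down, z forward; pixel columns grow to the right and rows downward; lengths in m; the calibration is good to about 2 mm. A picture is of the moment at which its call begins: read the wrist's pose just before it. camera_params takes no time and is no camera call; for the wrist camera it gives the pose at the moment of the call.
A pose or a line that the arm cannot do raises r.Unreachable and nothing moves.
- hand_in(): hands the job in; it is judged then, once.
The state is a dict: "time_s": time; "joint_positions": joint angles; "joint_vel": joint speeds; "joint_efforts": joint torques, N m; "position": TCP position; "eef_rot": TCP orientation; "contact_force": force on the tool from outside, world axes, zero at the start; "ft_torque": the same for the moment, N m; "opening": finger opening in m; "grasp_force": force on a finger pad.
Only numpy, scipy, OpenCV 4.12 (cv2) and the standard library are available. Lean on these libraries where they do the work, as an engineer would, in place of code of your own. Each camera call takes 0.05 s, during which the arm holds its last target. There are 200 camera calls.

TASK

The strainer from the washing machine's water supply has been cleaned with the brush and its sunk plug started by hand. Take the larger of the two T-handled hex keys from their stand, let it down the well in the strainer and, under light pressure, turn it until it drops fully into the plug's hidden hexagon socket; then screw the plug clockwise home to its stop without forcing it. Put the key back upright in its stand, fully down, and leave the other key, the brush and the tape roll where they are.

Things in the scene. Friction and masses are not known exactly. Their poses are not given: they have to be found in the camera images.
- strainer: Brass strainer: pipe 41 mm thick, 244 mm long along its y axis, clipped to a steel plate 110 x 250 mm on the worktop; heavy, fixed. Origin: middle of the plate's underside, at worktop level. Above it an upright round boss, 62 mm wide, rises to a flat rim 124 mm above the worktop; in it is a round well 36 mm wide and 36 mm deep, the steel plug's face at its bottom.
- socket (a point): Centre of the plug's hexagon socket in the plane of the plug's face, 88 mm above the worktop, z up; axes are the strainer's. Socket 22.8 mm across flats, 16 mm deep, with a 0.6 mm bevel round its mouth. The 22 mm key fits with 0.8 mm play, only within about 4 degrees of the right angle, which repeats every 60 degrees; until then its tip rides about 3 mm below the face.
- plug (a joint): Turning of the plug about the upright line through socket, rad: 0 = home against its hard stop, negative = short of home by that angle; grows when turned clockwise seen from above; starts 0.35 to 0.7 short. Takes about 0.08 N m and stays where left. The hexagon's angle to the thread is unknown and differs in each start: this value does not tell it.
- large_key_grip (a point): Larger hex key, about 0.4 kg, standing loose and upright in one hole of the stand. This point: centre of its black T handle bar, 96 (along x) x 24 (y) x 24 mm (z), 136 mm above the worktop. From the middle of the bar's underside hangs a steel hexagon shank, 22 mm across flats, 25.4 mm over corners (two of them on the x axis), 112 mm long.
- large_key_tip (a point): Centre of the lower end of the larger key's shank, 124 mm below the centre of its bar; z up along the shank. The last 3 mm taper to 19 mm across flats.
- small_key_grip (a point): Smaller hex key, 14 mm across flats; centre of its black T handle bar, 70 x 17 x 19 mm. It stands in the other hole of the stand and stays there.
- stand_hole_a (a point): Wooden key stand 84 x 200 x 62 mm, long along its y axis, heavy and fixed, with two round steel-bushed holes 33 mm wide and 50 mm deep, 110 mm apart. This point: centre of one hole's mouth, 62 mm above the worktop.
- stand_hole_b (a point): Centre of the other hole's mouth, 62 mm above the worktop. Round about: behind the stand and strainer a wire file rack, 165 mm high in front, fills the worktop from x = 0.58 on between y = -0.19 and y = 0.20 (keep a carried key in front of it or higher); a printer stands right of y = -0.47, beside the arm's start.
- large_key: The larger hex key as a whole; origin at the tip of its shank, z up along the shank, x along the handle bar.
- scrub_brush: Grey scrubbing brush, 30 x 85 mm, 55 mm high, lying by the strainer; origin under its middle. To be left alone.
- tape_roll: Roll of brown tape, 95 mm across, 48 mm high, lying flat between the stand and the strainer; origin under its middle. To be left alone.
There are look-alikes about, which are no part of the job. Leave any green look-alike of the large_key alone.

How it is judged:
On the way, in this order (a step that is already met when the one before it is completed fails the run):
1. the large key has dropped fully into the plug's socket (z of large_key_tip in the frame of socket below -0.012 m and horizontal distance between large_key_tip and socket below 0.003 m and value of joint plug below -0.1 rad), for 0.1 s.
2. with the key in its socket the plug is screwed home (z of large_key_tip in the frame of socket below -0.008 m and horizontal distance between large_key_tip and socket below 0.003 m and value of joint plug above -0.06 rad), for 0.1 s.
At the end, for the whole second after the job is handed in: the plug is home (within 0.08 rad of its stop) and the large key stands at rest, upright, down in a hole of the stand (tip within 5 mm of the hole's floor) (value of joint plug above -0.08 rad and (horizontal distance between large_key_tip and stand_hole_a below 0.008 m or horizontal distance between large_key_tip and stand_hole_b below 0.008 m) and height (world z) of large_key_tip below 0.017 m and angle between large_key_grip's own z axis and vertical below 0.2 rad and linear speed of large_key below 0.02 m/s); the robot touches nothing.
It fails at once if the key is pressed down hard where it does not fit: over 30 N between it and the strainer or plug before it has dropped in (contact force between large_key and strainer above 30 N and z of large_key_tip in the frame of socket above -0.006 m).
It fails at once if the plug is forced against its stop: over 90 N between key and strainer or plug (contact force between large_key and strainer above 90 N).
It fails at once if the small key is taken out of the stand or knocked (distance of small_key_grip from where it was at the start of the episode above 0.03 m).
It fails at once if a bystander is knocked about (distance of any of scrub_brush, tape_roll from where it was at the start of the episode above 0.05 m).
It also fails if it takes over 67 s, if anything falls off the work surface, if the arm or the gripper's body presses on something with over 40 N, if the wrist force passes 120 N, or if a joint passes its speed limit or range.

## Working session

There is one attempt and no reset: what is moved stays moved. The work goes in short steps, each a Python script; the robot and the scene stay as the last script left them, time stands still between calls to the robot, and variables do not carry over. Pictures are saved under pics/ and viewed, at most 10 in all, crops included, and the job is handed in when it is done.

```bash
ls; mkdir -p pics
python3 - <<'E'
from workcell import *
import cv2, numpy as np
s=r.state(); print({k:np.round(v,3) for k,v in s.items()})
for n in ("scene","top"):
    im,d=get_image(n); cv2.imwrite(f"pics/{n}0.png",im[:,:,::-1]); np.savez(f"{n}0.npz",im=im,d=d)
    p=camera_params(n); print(n,np.round(p["intrinsics"],1).tolist(),np.round(p["pose"],3).tolist())
E
```

```text
pics
{'time_s': np.float64(0.0), 'joint_positions': array([-1.334,  0.469, -0.049,  1.534,  0.024,  1.141, -0.082]), 'joint_vel': array([ 0.001,  0.   ,  0.001,  0.001, -0.001,  0.   , -0.001]), 'joint_efforts': array([ 0.0000e+00, -5.1030e+01, -4.7000e-02, -2.3771e+01,  1.1000e-02,
        8.0000e-03, -0.0000e+00]), 'position': array([0.177, 0.651, 0.23 ]), 'eef_rot': array([ 0.132,  0.991, -0.001, -0.   ]), 'contact_force': array([ 0.528,  0.772, -0.272]), 'ft_torque': array([-0.009, -0.093,  0.019]), 'grasp_force': np.float64(0.0), 'opening': np.float64(0.086)}
scene [[518.3, 0.0, 314.1], [0.0, 518.3, 241.8], [0.0, 0.0, 1.0]] [[0.87, -0.357, 0.34, 0.096], [-0.493, -0.622, 0.608, -0.688], [-0.005, -0.697, -0.717, 0.94], [0.0, 0.0, 0.0, 1.0]]
top [[529.0, 0.0, 319.6], [0.0, 529.0, 238.8], [0.0, 0.0, 1.0]] [[0.023, -0.998, 0.063, 0.384], [-1.0, -0.024, -0.004, 0.019], [0.006, -0.063, -0.998, 1.355], [0.0, 0.0, 0.0, 1.0]]
```

View pics/scene0.png

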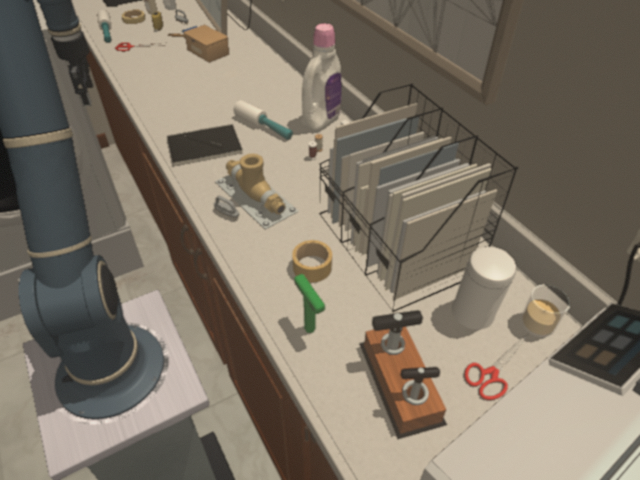

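View pics/top0.png

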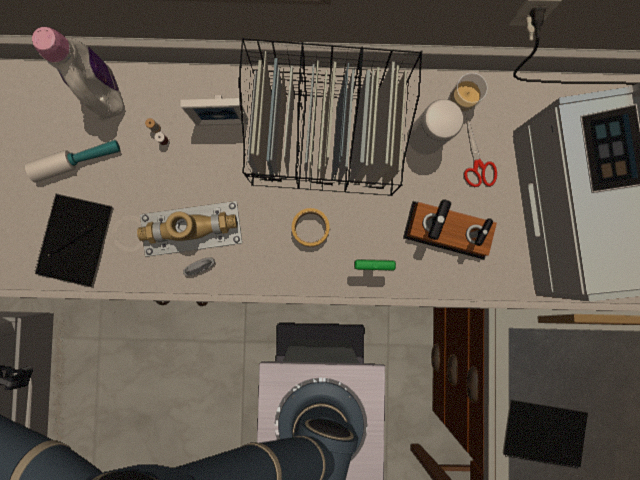

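The top view shows the strainer's boss at (181,225), the large key's bar at (437,219), the small key at (481,232), the tape at (310,228), the brush at (200,266) and the green look-alike at (375,265). Next I'll measure positions.

```bash
cat > h.py <<'E'
from workcell import *
import cv2, numpy as np
from scipy.spatial.transform import Rotation as R
def ray(n,uv,z,p=None):
    p=p or camera_params(n); K=np.array(p["intrinsics"]);T=np.array(p["pose"])
    uv=np.atleast_2d(uv); d=(np.c_[uv,np.ones(len(uv))]@np.linalg.inv(K).T)@T[:3,:3].T
    return T[:3,3]+d*((z-T[2,3])/d[:,2])[:,None]
def cloud(n,d,p=None):
    p=p or camera_params(n); K=np.array(p["intrinsics"]);T=np.array(p["pose"])
    v,u=np.mgrid[:480,:640]; c=np.stack([(u-K[0,2])/K[0,0]*d,(v-K[1,2])/K[1,1]*d,d],-1)
    return c@T[:3,:3].T+T[:3,3]
def down(yaw):  # tool z down; tool y (closing line) at world angle yaw
    y=np.array([np.cos(yaw),np.sin(yaw),0]);z=np.array([0,0,-1.]);return R.from_matrix(np.c_[np.cross(y,z),y,z]).as_quat()
E
python3 - <<'E'
from h import *
for n in("top","scene"):
    f=np.load(n+"0.npz");im,d=f["im"].astype(int),f["d"];P=cloud(n,d)
    X,Y,Z=P[...,0],P[...,1],P[...,2]
    dark=(im.max(2)<60)&(d>0)
    m=(dark&(Z>.1)&(Z<.17)&(X>.35)&(X<.6)&(Y<-.15)&(Y>-.45)).astype(np.uint8)
    k,l,st,c=cv2.connectedComponentsWithStats(m)
    for i in range(1,k):
        if st[i,4]<25: continue
        pts=np.argwhere(l==i)[:,::-1].astype(np.float32)
        w=ray(n,pts,.148 if st[i,4]>0 else 0)
        ((cx,cy),(a,b),ang)=cv2.minAreaRect((w[:,:2]*1000).astype(np.float32))
        print(n,"bar",st[i],np.round([cx,cy,a,b,ang],1),"z",np.round(np.percentile(Z[l==i],[10,50,90]),3), "cloudmean",P[l==i].mean(0).round(4))
    # boss rim
    m=(Z>.115)&(Z<.135)&(X>.4)&(X<.6)&(Y>.25)&(Y<.42)
    q=P[m]; print(n,"rim n",len(q),"z",np.median(q[:,2]).round(4))
    if len(q): print(cv2.minEnclosingCircle((q[:,:2]*1000).astype(np.float32)), q[:,:2].min(0),q[:,:2].max(0))
    m=(Z>.055)&(Z<.07)&(X>.35)&(X<.6)&(Y<-.12)&(Y>-.45)&(im[...,0]>im[...,2]*1.5)
    q=(P[m][:,:2]*1000).astype(np.float32); print(n,"stand",cv2.minAreaRect(q),np.median(P[m][:,2]))
    g=(im[...,1]>1.5*im[...,0])&(im[...,1]>1.5*im[...,2])&(X>.3)&(X<.6)&(abs(Y)<.3); print("green",P[g].min(0),P[g].max(0))
for y in (-.25,.33):
  for a in np.arange(-90,91,30): 
    s=kinematics.ik([.48,y,.15],down(np.radians(a))); print(y,a,None if s is None else np.round(s,2))
E
```

```text
top bar [428 200  23  40 402] [ 512.  -257.6   29.7   94.    70.7] z [0.14  0.148 0.152] cloudmean [ 0.5104 -0.2588  0.1467]
top bar [475 219  18  27 206] [ 485.7 -359.6   21.4   67.4   63.9] z [0.128 0.135 0.139] cloudmean [ 0.4856 -0.365   0.1337]
top rim n 400 z 0.1246
((488.3675231933594, 343.3079528808594), 31.751663208007812) [0.45774512 0.31156019] [0.51903453 0.37434667]
top stand ((500.0262756347656, -315.4864501953125), (200.4493865966797, 84.68608856201172), 76.20423126220703) 0.05710411147596761
green [ 0.38363588 -0.28022974  0.00103872] [0.59785007 0.11438883 1.35547094]
scene bar [373 318  48  14 209] [ 499.6 -276.6   28.9   88.1   60.2] z [0.133 0.14  0.146] cloudmean [ 0.5051 -0.2719  0.1391]
scene bar [402 372  36  10 106] [ 469.2 -383.5   15.5   59.6   56.6] z [0.118 0.129 0.132] cloudmean [ 0.4781 -0.3732  0.1268]
scene rim n 291 z 0.1239
((487.20599365234375, 341.1282653808594), 33.339778900146484) [0.45584072 0.30796567] [0.51812481 0.37377484]
scene stand ((497.02484130859375, -316.93853759765625), (199.55809020996094, 83.53241729736328), 76.27751922607422) 0.0560613525821671
green [ 0.39142385 -0.16443039  0.12660841] [ 0.41190793 -0.0717457   0.14073666]
-0.25 -90 [-0.32  0.49  0.97  1.98 -0.5   0.94 -0.67]
-0.25 -60 [-0.27  0.46  0.89  1.97 -0.45  0.92 -0.2 ]
-0.25 -30 [-0.22  0.43  0.81  1.97 -0.4   0.9   0.28]
-0.25 0 [-0.2   0.42  0.78  1.97 -0.38  0.9   0.78]
-0.25 30 [-0.11  0.39  0.65  1.97 -0.31  0.88  1.23]
-0.25 60 [-0.32  0.49  0.96  1.98 -0.5   0.93  1.94]
-0.25 90 [-0.41  0.57  1.12  1.98 -0.62  0.99  2.59]
0.33 -90 [-1.15  0.46  0.63  1.87 -0.33  0.92 -1.93]
0.33 -60 [-1.07  0.44  0.52  1.87 -0.27  0.91 -1.47]
0.33 -30 [-1.    0.42  0.42  1.86 -0.22  0.9  -1.  ]
0.33 0 [-0.93  0.41  0.34  1.86 -0.17  0.9  -0.51]
0.33 30 [-0.85  0.41  0.23  1.86 -0.12  0.89 -0.04]
0.33 60 [-0.77  0.4   0.13  1.85 -0.06  0.89  0.43]
0.33 90 [-0.69  0.4   0.02  1.85 -0.01  0.89  0.91]
```

Run:
```python
from h import *
import pickle
def snap(name):
    r.dwell(.2); p=camera_params("wrist"); im,d=get_image("wrist")
    cv2.imwrite(f"pics/{name}.png",im[:,:,::-1]); pickle.dump((im,d,p,r.state()),open(name+".pkl","wb")); return p
q=down(np.radians(71))
r.move_pose([.488,.342,.30],q); p=snap("w_str")
T=np.array(p["pose"]); s=r.state(); Rt=R.from_quat(s["eef_rot"])
print("cam in tool",Rt.inv().apply(T[:3,3]-s["position"]).round(4), (Rt.inv().as_matrix()@T[:3,:3]).round(2).tolist(), np.round(p["intrinsics"],1).tolist())
r.move_pose([.512,-.26,.30],q); snap("w_std"); print(r.state()["time_s"],r.state()["joint_positions"].round(2))
a=cv2.imread("pics/w_str.png");b=cv2.imread("pics/w_std.png");cv2.imwrite("pics/wb.png",cv2.resize(np.vstack([a,b]),(448,600)) if 0 else cv2.resize(np.hstack([a,b]),(800,300)))
```

```text
cam in tool [ 0.0648  0.0006 -0.1426] [[0.0, -0.97, -0.26], [1.0, 0.0, -0.0], [0.0, -0.26, 0.97]] [[406.1, 0.0, 319.0], [0.0, 406.1, 238.6], [0.0, 0.0, 1.0]]
4.3917 [-0.12  0.28  0.65  1.72 -0.18  1.2   1.82]
```

View pics/wb.png

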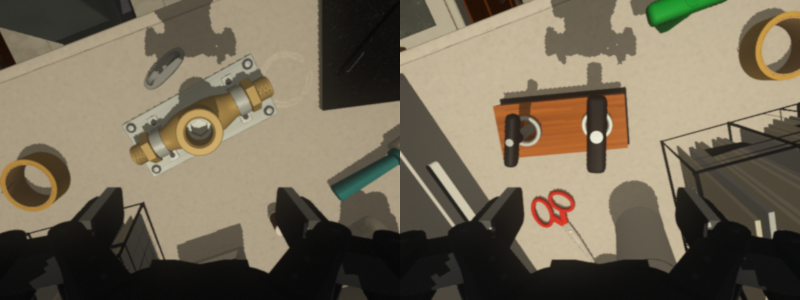

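The left half shows the boss at full-resolution (320,213), with the socket visible in the well. The right half shows the large key's bar at (314,213), standing in its bush. I'll refine both from these wrist views.

Run:
```python
from h import *
import pickle
im,d,p,s=pickle.load(open("w_str.pkl","rb")); P=cloud("wrist",d,p);Z=P[...,2]
m=((abs(Z-.124)<.006)&(np.hypot(P[...,0]-.488,P[...,1]-.342)<.045)).astype(np.uint8)
cs,h=cv2.findContours(m,cv2.RETR_CCOMP,cv2.CHAIN_APPROX_NONE)
print("rim z",np.median(Z[m>0]))
for c in cs:
    if len(c)<40: continue
    w=ray("wrist",c[:,0,:].astype(float),.124,p)[:,:2]
    A=np.c_[2*w,np.ones(len(w))]; x=np.linalg.lstsq(A,(w**2).sum(1),rcond=None)[0]; rad=np.sqrt(x[2]+x[0]**2+x[1]**2)
    print("rim circle",x[:2].round(4),"r",rad.round(4),"resid",np.std(np.hypot(*(w-x[:2]).T)-rad).round(4),len(c))
m=((Z<.1)&(np.hypot(P[...,0]-.488,P[...,1]-.342)<.016)); print("in well z",np.percentile(Z[m],[5,25,50,75,95]).round(4))
c=im[150:280,240:400]; cv2.imwrite("pics/well.png",cv2.resize(c[:,:,::-1],None,fx=5,fy=4.6,interpolation=cv2.INTER_CUBIC)[:600])
im,d,p,s=pickle.load(open("w_std.pkl","rb")); P=cloud("wrist",d,p);Z=P[...,2]
im=im.astype(int)
for z0,c0 in((.148,(.512,-.26)),(.135,(.486,-.363))):
    m=((abs(Z-z0)<.008)&(np.hypot(P[...,0]-c0[0],P[...,1]-c0[1])<.06)).astype(np.uint8)
    zt=np.median(Z[m>0]); v,u=np.nonzero(m); w=ray("wrist",np.c_[u,v],zt,p)
    print("bar",zt.round(4),np.round(cv2.minAreaRect((w[:,:2]*1000).astype(np.float32))[0],1),np.round(cv2.minAreaRect((w[:,:2]*1000).astype(np.float32))[1:][0],1),cv2.minAreaRect((w[:,:2]*1000).astype(np.float32))[2])
    A=np.c_[P[m>0][:,:2],np.ones((m>0).sum())];print(" slope",np.linalg.lstsq(A,P[m>0][:,2],rcond=None)[0].round(3))
m=(abs(Z-.062)<.008)&(im[...,0]>im[...,2]*1.6)&(P[...,1]<-.18); q=(ray("wrist",np.argwhere(m)[:,::-1].astype(float),.062,p)[:,:2]*1000).astype(np.float32); print("stand",cv2.minAreaRect(q))
m=(abs(Z-.062)<.008)&(im.max(2)-im.min(2)<30)&(im.min(2)>90)&(P[...,1]<-.18)&(P[...,0]>.46)&(P[...,0]<.54)
v,u=np.nonzero(m); w=ray("wrist",np.c_[u,v],.062,p)
for c0 in((.513,-.262),(.487,-.369)):
    k=np.hypot(w[:,0]-c0[0],w[:,1]-c0[1])<.035; print("bush",k.sum(),cv2.minEnclosingCircle((w[k,:2]*1000).astype(np.float32)))
```

```text
rim z 0.12380505964359931
rim circle [0.486  0.3428] r 0.0305 resid 0.0002 216
rim circle [0.4856 0.343 ] r 0.0179 resid 0.0003 128
in well z [0.0712 0.0721 0.0764 0.0878 0.0889]
bar 0.1474 [ 509.8 -262.1] [23.7 93.2] 70.28550720214844
 slope [0.007 0.003 0.144]
bar 0.134 [ 484.4 -366.5] [18.3 68.9] 63.72308349609375
 slope [-0.078 -0.182  0.105]
stand ((497.1010437011719, -314.9427185058594), (195.63575744628906, 82.36924743652344), 76.34307098388672)
bush 275 ((510.078125, -262.3241882324219), 22.261180877685547)
bush 400 ((485.5281677246094, -368.34173583984375), 22.76409149169922)
```

View pics/well.png

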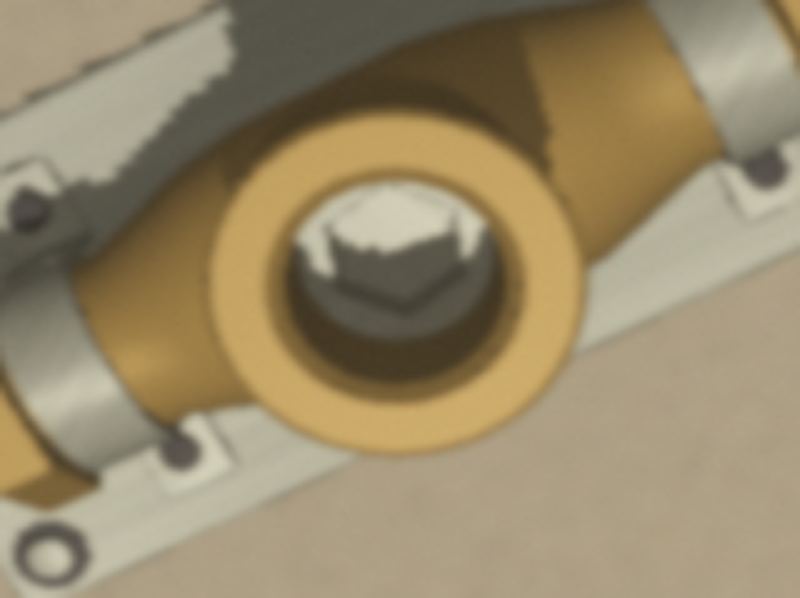

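The well crop shows the hexagon's mouth. Its corners are at about (405,310), (335,288), (330,228), (465,262) and (457,208). I'll get the hex angle from them, then grasp the key.

Run:
```python
from h import *
import pickle
im,d,p,s=pickle.load(open("w_str.pkl","rb"))
c=np.array([[405,310],[335,288],[330,228],[465,262],[457,208]])/[5,4.6]+[240,150]
w=ray("wrist",c,.088,p)[:,:2]; v=w-[.4858,.3429]
print("hex r",np.hypot(*v.T).round(4),"ang",np.degrees(np.arctan2(v[:,1],v[:,0])).round(1), (np.degrees(np.arctan2(v[:,1],v[:,0]))%60).round(1))
q=down(np.radians(70.3)); g=np.array([.5098,-.2621])
gripper_to(.06,30)
r.move_l([*g,.20],q,feed=.2); r.move_l([*g,.117],feed=.08)
r.dwell(.1);print(r.state()["contact_force"].round(2))
gripper_to(.01,110)
s=r.state();print(s["opening"],s["grasp_force"],s["contact_force"].round(2),s["position"].round(4),s["time_s"])
r.move_l([*g,.277],feed=.12); r.dwell(.2)
s=r.state();print(s["contact_force"].round(2),s["position"].round(4),s["opening"])
p=camera_params("wrist"); im,d=get_image("wrist"); pickle.dump((im,d,p,s),open("held.pkl","wb"));cv2.imwrite("pics/held.png",im[:,:,::-1])
print(r.state()["time_s"])
```

```text
hex r [0.013  0.0131 0.0112 0.0135 0.0136] ang [  -8.   -68.6 -125.6   56.6  102.6] [52.  51.4 54.4 56.6 42.6]
[-0.56  1.07 -0.33]
0.02245041355902709 107.87185549736023 [ 0.55 -0.21  3.7 ] [ 0.5102 -0.2624  0.1175] 7.125
[-0.18  0.01 -4.1 ] [ 0.5096 -0.262   0.2765] 0.022243771505062026
8.8583
```

View pics/held.png

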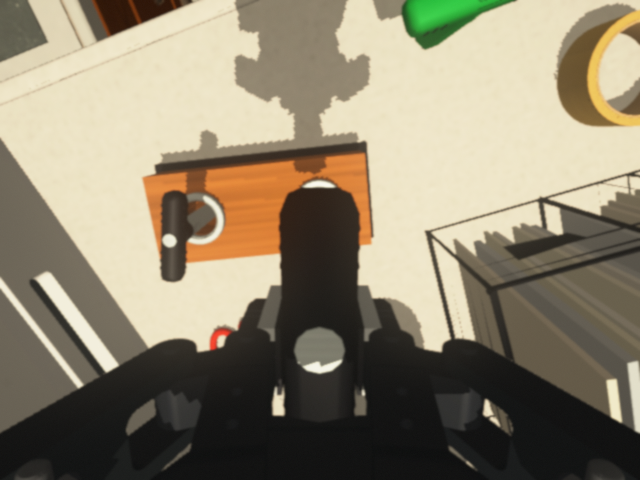

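The key is held: the bar spans columns 281–358 and its centre dot is at (320,351). I'll compute the in-hand offset, move above the well and descend carefully.

Run:
```python
from h import *
import pickle
im,d,p,s=pickle.load(open("held.pkl","rb")); P=cloud("wrist",d,p)
i=im.astype(int); m=np.zeros(d.shape,bool); m[325:375,290:352]=True; m&=i.min(2)>110
v,u=np.nonzero(m); zt=np.median(P[m][:,2]); c=np.array([(u.min()+u.max())/2,(v.min()+v.max())/2]); print("dot",u.min(),u.max(),v.min(),v.max(),"top z-TCP",zt-s["position"][2])
w=ray("wrist",c,s["position"][2]+.0305,p)[0]; off=w-s["position"]; Rt=R.from_quat(s["eef_rot"]); print("off world",off.round(4),"tool",Rt.inv().apply(off).round(4))
b=np.zeros(d.shape,bool); b[215:325,290:350]=True; b&=(abs(P[...,2]-zt)<.01); q=Rt.inv().apply(P[b]-s["position"])
print("slopes tool",np.linalg.lstsq(np.c_[q[:,:2],np.ones(len(q))],q[:,2],rcond=None)[0].round(4))
for row in (240,280,310):
    e=np.nonzero((i[row].max(1)<60)&(abs(d[row]-np.median(d[row,310:330]))<.012))[0]; e=e[(e>270)&(e<370)]
    ww=ray("wrist",[[e.min()-.5,row],[e.max()+.5,row]],s["position"][2]+.0305,p); print(row,e.min(),e.max(),Rt.inv().apply(ww-s["position"]).round(4).tolist())
tgt=np.array([.4858,.3429])-off[:2]; print("target",tgt)
r.move_l([.50,0,.277],feed=.3) ; r.move_l([*tgt,.277],down(np.radians(75)),feed=.3)
r.dwell(.3); s=r.state(); print(s["position"].round(4),s["contact_force"].round(2),s["joint_positions"].round(2),s["time_s"])
im,d=get_image("scene"); P2=camera_params("scene"); np.savez("scene1.npz",im=im,d=d)
cv2.imwrite("pics/s1.png",cv2.resize(im[60:260,140:380,::-1],(720,600),interpolation=cv2.INTER_CUBIC))
```

```text
dot 298 341 334 373 top z-TCP 0.031285278436165465
off world [ 0.0026 -0.0004  0.0305] tool [-0.0026  0.0005 -0.0305]
slopes tool [-0.0026  0.0131 -0.0302]
240 282 356 [[0.0339, -0.0104, -0.0305], [0.0339, 0.0111, -0.0305]]
280 283 355 [[0.0217, -0.0104, -0.0305], [0.0217, 0.0111, -0.0305]]
310 279 359 [[0.0121, -0.0118, -0.0305], [0.0121, 0.0125, -0.0305]]
target [0.48317284 0.34330307]
[0.4835 0.3424 0.2773] [ 1.39  0.41 -4.05] [-0.92  0.3   0.3   1.69 -0.09  1.16  0.71] 11.475
```

View pics/s1.png

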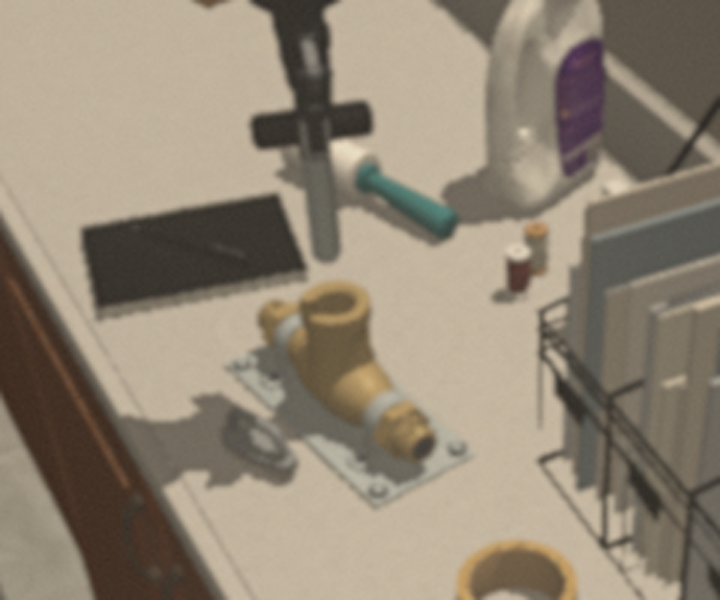

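The key hangs upright over the well, with its tip at (325,250) and the rim at (335,300) in the crop. I'll cross-check the offset along the bar, then descend with force watch.

Run:
```python
from h import *
import pickle
im,d,p,s=pickle.load(open("held.pkl","rb")); Rt=R.from_quat(s["eef_rot"]); i=im.astype(int)
col=[np.nonzero(i[150:260,c].max(1)<60)[0] for c in (305,320,335)]; print("bar end rows",[150+c[0] for c in col])
e=ray("wrist",[[320,150+col[1][0]-.5]],s["position"][2]+.0305,p)[0]; print("end tool x -48mm:",Rt.inv().apply(e-s["position"])[0]-.048)
im,d,p,s=pickle.load(open("w_std.pkl","rb")); i=im.astype(int); m=np.zeros(d.shape,bool); m[190:245,295:335]=True; m&=(i.min(2)>110)&(cloud("wrist",d,p)[...,2]>.14)
v,u=np.nonzero(m); print("std dot",ray("wrist",[[(u.min()+u.max())/2,(v.min()+v.max())/2]],.148,p)[0].round(4),u.min(),u.max(),v.min(),v.max())
q=down(np.radians(75)); t=np.array([.4832,.3433])
r.move_l([*t,.212],q,feed=.12); r.dwell(.2); s=r.state(); print(s["position"].round(4),s["contact_force"].round(2),s["ft_torque"].round(3))
F0=s["contact_force"][2]; z=.212
while z>.186:
    z-=.001; r.move_l([*t,z],feed=.03); s=r.state()
    if s["contact_force"][2]-F0>4: break
r.dwell(.15); s=r.state(); print(z,s["position"].round(4),s["contact_force"].round(2),s["ft_torque"].round(3),s["time_s"])
```

```text
bar end rows [np.int64(150), np.int64(150), np.int64(150)]
end tool x -48mm: 0.011226519289696972
std dot [ 0.5036 -0.2623  0.148 ] 298 324 190 229
[0.4837 0.3437 0.213 ] [-0.69 -0.35 -3.87] [ 0.009 -0.005  0.069]
0.18899999999999997 [0.4837 0.3435 0.1899] [ 0.22 -0.52  5.51] [-0.164 -0.029 -0.022] 18.3167
```

```bash
cat >> h.py <<'E'
OFF=np.array([-.0026,.0005]); C=np.array([.4858,.3429])
def tcp(yaw): # yaw deg -> TCP xy with the key's axis over C
    a=np.radians(yaw); y=np.array([np.cos(a),np.sin(a)]); x=np.array([-y[1],y[0]])
    return C-OFF[0]*x-OFF[1]*y
def go(yaw,z,feed=.05): r.move_l([*tcp(yaw),z],down(np.radians(yaw)),feed=feed); return r.state()
E
python3 - <<'E'
from h import *
F0=-3.9; z=.1890; yaw=75.
print(tcp(75.))
while yaw<100:
    yaw+=1.5; s=go(yaw,z); f=s["contact_force"][2]-F0
    print(yaw,round(z,4),s["position"].round(4),s["contact_force"].round(1),s["ft_torque"].round(2),round(s["time_s"],1))
    if s["position"][2]<.184: break
    if f<5: z-=.0012
    elif f>13: z+=.0006
    if s["time_s"]>28: break
E
```

```text
[0.48315918 0.34308997]
76.5 0.189 [0.4837 0.3435 0.1899] [ 1.1 -0.1  5.4] [-0.03 -0.04  0.01] 18.6
78.0 0.189 [0.4837 0.3436 0.1899] [1.4 0.2 4.9] [ 0.12 -0.08  0.  ] 18.8
79.5 0.189 [0.4836 0.3438 0.1899] [0.2 1.5 5.4] [ 0.21 -0.09 -0.02] 19.1
81.0 0.189 [0.4836 0.3438 0.1899] [0.9 1.6 5.5] [ 0.33 -0.12 -0.07] 19.3
82.5 0.189 [0.4837 0.3439 0.1899] [1.2 1.2 6.1] [ 0.46 -0.18 -0.  ] 19.6
84.0 0.189 [0.4838 0.3439 0.1899] [0.8 1.2 4.7] [ 0.55 -0.17 -0.05] 19.8
85.5 0.189 [0.4838 0.3438 0.1898] [2.1 2.  4.4] [ 0.65 -0.25  0.  ] 20.1
87.0 0.189 [0.4839 0.3438 0.1898] [1.8 2.  5.3] [ 0.78 -0.36 -0.06] 20.3
88.5 0.189 [0.4839 0.3438 0.1898] [0.7 2.2 5. ] [ 0.81 -0.46 -0.04] 20.6
90.0 0.189 [0.484  0.3437 0.1898] [1.3 3.4 6.4] [ 0.94 -0.52 -0.06] 20.8
91.5 0.189 [0.484  0.3437 0.1898] [1.9 3.1 5.5] [ 1.03 -0.55 -0.07] 21.1
93.0 0.189 [0.4841 0.3436 0.1898] [2.1 3.7 5. ] [ 1.05 -0.61 -0.02] 21.3
94.5 0.189 [0.4841 0.3435 0.1898] [1.2 2.7 4.6] [ 1.09 -0.59 -0.07] 21.6
96.0 0.189 [0.4841 0.3435 0.1898] [1.4 4.  4.7] [ 1.14 -0.61 -0.04] 21.8
97.5 0.189 [0.4842 0.3434 0.1897] [2.1 2.8 5.1] [ 1.11 -0.64 -0.06] 22.1
99.0 0.189 [0.4842 0.3433 0.1898] [2.2 3.3 5.1] [ 1.15 -0.73 -0.  ] 22.3
100.5 0.189 [0.4842 0.3433 0.1898] [2.1 3.2 5.8] [ 1.11 -0.63 -0.03] 22.6
```

```bash
cat > sw.py <<'E'
from h import *
import sys
def sweep(xy,z,yaw,step,n,tmax,fz=(8,13),zdrop=.1855,F0=-3.9,g=.00013,log=2):
    for k in range(n):
        yaw+=step
        r.move_l([*xy,z],down(np.radians(yaw)),feed=.05); s=r.state(); M=s["ft_torque"]; f=s["contact_force"][2]-F0
        lat=np.array([-M[1],M[0]])/.31
        if k%log==0: print(round(yaw,1),xy.round(4),round(z,4),s["position"].round(4),"lat",lat.round(1),"fz",f.round(1),"Mz",M[2].round(2),round(s["time_s"],1))
        if s["position"][2]<zdrop or s["time_s"]>tmax: break
        xy=xy+np.clip(g*lat,-.0003,.0003)
        if f<fz[0]: z-=.0004
        elif f>fz[1]: z+=.0004
    print("end",round(yaw,1),xy.round(4),round(z,4),s["position"].round(4),lat.round(1),f.round(1),M.round(2),round(s["time_s"],2)); return xy,z,yaw
E
python3 - <<'E'
from sw import *
xy,z,yaw=sweep(tcp(100.5).copy(),.189,100.5,0,5,30,log=1)
xy,z,yaw=sweep(xy,z,yaw,-2,15,31)
E
```

```text
100.5 [0.4833 0.3419] 0.189 [0.4842 0.3433 0.1898] lat [2.  3.6] fz 8.6 Mz -0.07 22.8
100.5 [0.4836 0.3422] 0.189 [0.4843 0.3434 0.1897] lat [1.8 3.3] fz 9.2 Mz -0.1 23.1
100.5 [0.4838 0.3425] 0.189 [0.4844 0.3435 0.1897] lat [1.5 3. ] fz 10.4 Mz -0.04 23.3
100.5 [0.484  0.3428] 0.189 [0.4845 0.3436 0.1897] lat [1.2 2.6] fz 9.6 Mz 0.01 23.6
100.5 [0.4842 0.3431] 0.189 [0.4846 0.3436 0.1897] lat [1.  2.3] fz 11.3 Mz -0.07 23.8
end 100.5 [0.4843 0.3434] 0.189 [0.4846 0.3436 0.1897] [1.  2.3] 11.3 [ 0.7  -0.31 -0.07] 23.82
98.5 [0.4843 0.3434] 0.189 [0.4846 0.3436 0.1897] lat [0.6 1.6] fz 11.8 Mz 0.0 24.1
94.5 [0.4845 0.3438] 0.189 [0.4846 0.3434 0.1897] lat [0.2 0.5] fz 12.5 Mz 0.02 24.6
90.5 [0.4845 0.3439] 0.189 [0.4848 0.343  0.1896] lat [ 0.3 -0.3] fz 12.5 Mz 0.02 25.1
86.5 [0.4846 0.3438] 0.189 [0.485  0.3428 0.1895] lat [ 0.9 -0.1] fz 11.1 Mz -0.02 25.6
82.5 [0.485 0.344] 0.1886 [0.4847 0.3434 0.1874] lat [2.8 1.2] fz -0.3 Mz -0.02 26.1
78.5 [0.4856 0.3442] 0.1878 [0.485  0.3436 0.1872] lat [ 1.3 -0.2] fz -0.3 Mz 0.01 26.6
74.5 [0.4859 0.3441] 0.187 [0.4855 0.3437 0.1869] lat [ 0.2 -1.4] fz 0.7 Mz 0.01 27.1
70.5 [0.4859 0.3437] 0.1862 [0.4858 0.3437 0.1866] lat [-1.3 -2. ] fz 4.8 Mz -0.03 27.6
end 70.5 [0.4857 0.3434] 0.1858 [0.4858 0.3437 0.1866] [-1.3 -2. ] 4.8 [-0.63  0.42 -0.03] 27.57
```

Run:
```python
from sw import *
xy=np.array([.4857,.3434])
xy,z,yaw=sweep(xy,.1852,70.5,.7,10,33,fz=(9,15),zdrop=.178,log=1)
```

```text
71.2 [0.4857 0.3434] 0.1852 [0.4856 0.3436 0.1852] lat [-1.  -1.5] fz 5.0 Mz 0.05 27.8
71.9 [0.4856 0.3432] 0.1848 [0.4856 0.3435 0.1845] lat [-0.2 -0.4] fz 1.8 Mz -0.02 28.1
72.6 [0.4855 0.3432] 0.1844 [0.4855 0.3434 0.1841] lat [0.3 0.4] fz -0.9 Mz -0.01 28.3
73.3 [0.4856 0.3432] 0.184 [0.4855 0.3433 0.1838] lat [0.1 0.6] fz -0.9 Mz -0.02 28.6
74.0 [0.4856 0.3433] 0.1836 [0.4856 0.3433 0.1835] lat [-0.1  0.2] fz 0.0 Mz -0.02 28.8
74.7 [0.4856 0.3433] 0.1832 [0.4856 0.3432 0.1832] lat [0.2 0.2] fz -0.5 Mz -0.02 29.1
75.4 [0.4856 0.3433] 0.1828 [0.4856 0.3432 0.1827] lat [ 0.2 -0. ] fz 0.3 Mz -0.0 29.3
76.1 [0.4856 0.3433] 0.1824 [0.4856 0.3433 0.1824] lat [0.  0.1] fz 0.4 Mz -0.02 29.6
76.8 [0.4856 0.3434] 0.182 [0.4856 0.3433 0.182 ] lat [ 0.1 -0.1] fz -0.5 Mz 0.01 29.8
77.5 [0.4857 0.3433] 0.1816 [0.4857 0.3433 0.1816] lat [-0.1  0.1] fz 0.6 Mz -0.0 30.1
end 77.5 [0.4856 0.3433] 0.1812 [0.4857 0.3433 0.1816] [-0.1  0.1] 0.6 [ 0.03  0.04 -0.  ] 30.07
```

Run:
```python
from sw import *
xy=np.array([.4856,.3433]); yaw=77.5; z=.1812; q=down(np.radians(yaw))
r.move_l([*xy,.1785],q,feed=.02); z=.1785
for k in range(4):
    s=r.state(); f=s["contact_force"][2]+3.9
    if f>4: break
    z-=.0006; r.move_l([*xy,z],q,feed=.03)
r.dwell(.15); s=r.state(); print("down",round(z,4),s["position"].round(4),s["contact_force"].round(1),s["ft_torque"].round(2),round(s["time_s"],1))
z+=.0006
for k in range(40):
    yaw-=1.5; r.move_l([*xy,z],down(np.radians(yaw)),feed=.05); s=r.state(); M=s["ft_torque"]; lat=np.array([-M[1],M[0]])/.31
    xy=xy+np.clip(.00013*lat,-.0003,.0003)
    if k%2==0 or abs(M[2])>.2: print(yaw,xy.round(4),s["position"].round(4),"lat",lat.round(1),"Fz",s["contact_force"][2].round(1),"Mz",M[2].round(3),round(s["time_s"],1))
    if abs(M[2])>.4 or s["time_s"]>44: break
```

```text
down 0.1767 [0.4859 0.3434 0.1775] [-0.5 -1.2  5.8] [-0.4   0.44  0.02] 31.3
76.0 [0.4855 0.3432] [0.4858 0.3435 0.1775] lat [-0.6 -0.6] Fz 3.4 Mz -0.058 31.5
73.0 [0.4855 0.3432] [0.4856 0.3435 0.1775] lat [-0.1  0.3] Fz 2.5 Mz -0.054 32.0
70.0 [0.4854 0.3433] [0.4855 0.3434 0.1775] lat [-0.3  0.3] Fz 3.2 Mz -0.017 32.5
67.0 [0.4853 0.3433] [0.4855 0.3434 0.1775] lat [-0.2  0.2] Fz 5.3 Mz -0.024 33.0
64.0 [0.4853 0.3434] [0.4855 0.3434 0.1775] lat [-0.   0.1] Fz 5.3 Mz -0.046 33.5
61.0 [0.4853 0.3434] [0.4855 0.3434 0.1775] lat [-0.   0.2] Fz 5.7 Mz -0.017 34.0
58.0 [0.4853 0.3435] [0.4855 0.3434 0.1775] lat [ 0.1 -0. ] Fz 4.8 Mz -0.033 34.5
55.0 [0.4853 0.3435] [0.4855 0.3434 0.1775] lat [-0.   0.1] Fz 5.0 Mz -0.075 35.0
52.0 [0.4853 0.3435] [0.4855 0.3434 0.1775] lat [ 0.2 -0. ] Fz 5.1 Mz 0.263 35.5
50.5 [0.4853 0.3434] [0.4855 0.3435 0.1775] lat [ 0.  -0.2] Fz 5.7 Mz 0.461 35.8
```

Run:
```python
from sw import *
xy=np.array([.4853,.3434]); r.dwell(.2); print(r.state()["ft_torque"].round(2))
q=down(np.radians(52.5)); r.move_l([*xy,.1773],q,feed=.05); s=r.state(); print(s["ft_torque"].round(2))
r.move_l([*xy,.20],feed=.04); r.move_l([*xy,.277],feed=.15); s=r.state(); print("up",s["contact_force"].round(1),s["position"].round(4),s["time_s"].round(1))
g=np.array([.5100,-.2622]); q=down(np.radians(70.3))
r.move_l([.495,.04,.277],q,feed=.3); r.move_l([*g,.277],feed=.3); r.dwell(.3)
r.move_l([*g,.19],feed=.12)
s=r.state(); print("over",s["position"].round(4),s["contact_force"].round(1),s["time_s"].round(1))
z=.19
while z>.1165:
    step=.008 if z>.125 else .0015
    z-=step; r.move_l([*g,z],feed=.04); s=r.state()
    if s["contact_force"][2]+4>5 or np.hypot(*s["ft_torque"][:2])>1.2: break
r.dwell(.15); s=r.state(); print("in",round(z,4),s["position"].round(4),s["contact_force"].round(1),s["ft_torque"].round(2),s["time_s"].round(1))
```

```text
[-0.03 -0.02  0.48]
[-0.    0.01  0.11]Traceback (most recent call last):
  File "<stdin>", line 4, in <module>
AttributeError: 'float' object has no attribute 'round'
```

Run:
```python
from sw import *
s=r.state(); print("up",s["contact_force"].round(1),s["position"].round(4),s["time_s"])
g=np.array([.5100,-.2622]); q=down(np.radians(70.3))
r.move_l([.495,.04,.277],q,feed=.3); r.move_l([*g,.277],feed=.3); r.dwell(.3)
r.move_l([*g,.19],feed=.12)
s=r.state(); print("over",s["position"].round(4),s["contact_force"].round(1),s["time_s"])
z=.19
while z>.1165:
    step=.008 if z>.125 else .0015
    z-=step; r.move_l([*g,z],feed=.04); s=r.state()
    if s["contact_force"][2]+4>5 or np.hypot(*s["ft_torque"][:2])>1.2: break
r.dwell(.15); s=r.state(); print("in",round(z,4),s["position"].round(4),s["contact_force"].round(1),s["ft_torque"].round(2),s["time_s"])
```

```text
up [-0.5 -0.3 -3.5] [0.4846 0.343  0.276 ] 37.6083
over [ 0.5106 -0.2627  0.1907] [-0.3 -0.6 -2.8] 41.1
in 0.1165 [ 0.5102 -0.2623  0.1175] [-2.4  1.5  5.9] [ 0.37  0.59 -0.04] 44.65
```

Key is on the hole's floor (TCP 0.1175, the same as at grasp). Next: release, retreat and check.

Run:
```python
from sw import *
gripper_to(.06,30); r.dwell(.3)
g=r.state()["position"][:2]; r.move_l([*g,.20],feed=.08); r.move_l([*g,.30],feed=.2); r.dwell(.3)
p=camera_params("wrist"); im,d=get_image("wrist"); P=cloud("wrist",d,p); cv2.imwrite("pics/end.png",im[:,:,::-1])
m=(abs(P[...,2]-.148)<.008)&(np.hypot(P[...,0]-.51,P[...,1]+.262)<.06); v,u=np.nonzero(m); w=ray("wrist",np.c_[u,v],.148,p)
print(np.median(P[m][:,2]),cv2.minAreaRect((w[:,:2]*1000).astype(np.float32)),r.state()["time_s"],r.state()["contact_force"].round(1))
A=np.c_[P[m][:,:2],np.ones(m.sum())];print(" slope",np.linalg.lstsq(A,P[m][:,2],rcond=None)[0].round(3))
```

```text
0.1474490924157556 ((510.00927734375, -262.45745849609375), (23.812257766723633, 93.74344635009766), 70.20188903808594) 47.5917 [ 0.3 -0.9  0.2]
 slope [ 0.005 -0.003  0.144]
```

View pics/end.png

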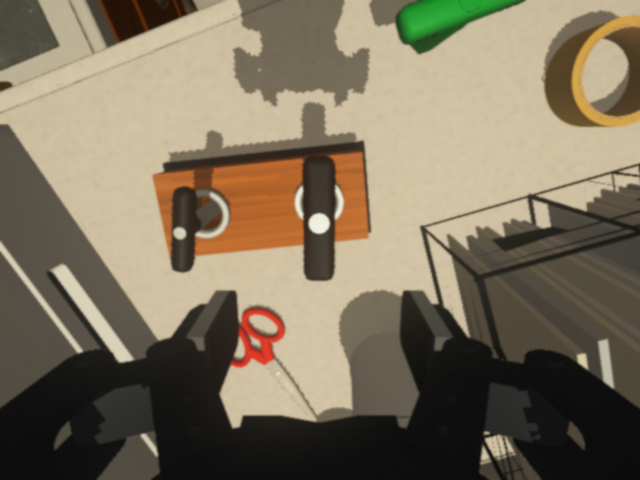

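The key stands upright in its bush, with the bar at (319,215) and its top at 0.147 m as at the start. The small key at (183,230) hasn't moved.

```bash
python3 -c "
from workcell import *
print(hand_in())"
```

```text
the job is handed in; nothing more can be done
None
```

The job is handed in: the key dropped into the socket, I turned the plug clockwise until the torque rose at its stop (0.48 N m), and the key is back upright and fully down in its stand, at about 48 s of the 67 s allowed; no pass or fail result came back.

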